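# Scroll case through the sprung doors of the keeping chest

### The job

Set the black scroll case flat on the open ledge of the low red chest, between the brass guides and in front of the little sprung double doors, then push it in through the doors until it sits snug against the friction backstop hidden inside, and withdraw so that both doors close behind it. How deep the backstop stands differs from time to time and has to be felt: nudge it back a few millimetres, so that the case is clearly seated on it, but never as much as a centimetre. Push gently without forcing the case against the chest, keep it level, and leave everything else on the table where it is.

Things in the scene. Friction and masses are not known exactly. Their poses are not given: they have to be found in the camera images.
- case_centre (a point): centre (25 mm above the underside) of the black lacquered scroll case: a closed rigid block with two brass bands, 110 mm long (its x axis), 50 mm wide (y), 50 mm high (z), symmetrical end for end, about 0.35 kg (0.25 to 0.5 kg); starts lying flat on the table to the robot's right
- chest: low red lacquered chest, fixed, 124 mm wide, about 370 mm long. Origin on the table, under the middle of the closed doors; x points into the chest (the way to push), y across, z up. The channel floor is level, 12 mm above the table, from x=-130 mm (ledge) right to the back. Door posts, side walls and doors reach at most 52 mm above this floor; opening between posts 100 mm.
- ledge (a point): point on the channel floor at the middle of the open ledge, 65 mm before the door line (same axes as the chest). The ledge is 130 mm long with nothing overhead; its two brass guides are 10 mm high above the floor, 6 mm thick, inner faces 53 mm apart, flared at the outer end. The 110 mm case fits on it wholly in front of the doors.
- roof_edge (a point): point on the channel floor below the front edge of the bay's roof, 96 mm beyond the door line. Between doors and roof the bay is open above; the roof spans 52 to 59 mm above the floor. Inner guides 12 mm high, 53 mm apart, flared from 46 mm beyond the doors, lead on. The seated case's rear end stays short of this edge, so closed fingers reaching down from above can push it all the way.
- door_left (a joint): left (+y) leaf of the double doors, 48 mm long, 46 mm high, 4 mm thick, upright hinge at the chest's y=+50 mm; rad, 0 closed (sprung), positive swung inwards, at most 1.3. Light spring: pushing the case between the leaves takes about 6 to 9 N in all. They rub on its sides at about 1 rad until its rear end is about 45 mm past the door line, and rest on anything left between them.
- door_right (a joint): right (-y) leaf, the mirror image of the left one; rad, 0 closed, positive swung inwards
- pad (a joint): hidden backstop pad under the roof: how far it is pushed back, m (0 untouched, 0.02 end). Its face first stands 164 to 192 mm past the door line (case's rear end at 54 to 82 mm). It yields at about 5 N, then 1 mm per further 0.8 N, and stays where left for the first 6 mm. Sliding the case alone takes 2 to 6 N: stop when the push has risen by 9 to 10 N above that (pad back 3 to 5 mm).

How it is judged:
By the outcome, as a careful person would: the job done as asked, in the order asked, and still so for the second after the job is handed in, with the robot touching nothing.
It also fails if it takes over 72 s, if anything falls off the work surface, if the arm or the gripper's body presses on something with over 40 N, if the wrist force passes 120 N, or if a joint passes its speed limit or range.

### The arm

A 6-joint arm with a two-finger parallel gripper is mounted at the origin on the work surface. World frame = base frame: x ahead of the robot, y to its left, z up, the work surface at z = 0. Lengths are in mm, angles in rad, forces in N, time in s.
With the tool pointing down it reaches from about 350 to 775 mm from the base axis. Payload 7.3 kg.
Tool frame: the origin (TCP) lies at the very end of the fingers, on their centre line; the grasp point (between the pads) lies 19 mm behind it; x points along the fingers, y is the direction in which the jaws open and shut, and the axes are right-handed (so a half turn about x gives the same grasp; the last joint's range is limited). The gripper opens to 92 mm and grips with 3 to 60 N. Pads are 19 mm wide; open, the fingers measure 130 mm over their backs; the gripper's body (75 mm by 190 mm) begins 47 mm behind the grasp point.
Start: joints at [1.018, 0.342, 1.524, -0, 1.275, -0.146], TCP at [207.717, 482.184, 198.741] pointing down, gripper open.
Joint ranges: [-2.53, 2.53], [-0.77, 2.02], [0.04, 2.7], [-1, 4.14], [0.28, 2.66], [-3.11, 3.11]. Speed limits (rad/s): [2.57, 2.57, 3.14, 3.14, 3.14, 3.14].

### API

Orientations are given as [roll, pitch, yaw] about the fixed x, y, z axes, in that order (R = Rz(yaw) Ry(pitch) Rx(roll)).
In Python, from plant import bot gives the robot as it stands.
- The arm moves only by the tool step_arm, never from a script. Its argument "targets" is a list that holds one entry, the list of rows, each a list of 4 numbers: the shift along the tool's x, y, z in m, then the turn about the tool's x in degrees. A call has exactly 5 rows; each row is the pose to reach, as a shift and turn from the pose measured when the call began, along the tool's axes at that moment; what a row does not reach only later rows make up. A row lasts 1/12 s, in which the tool goes at most 41.7 mm and 7.16 degrees, less where a joint would pass 70% of its speed; a pose out of reach is approached as far as the arm can. A call with a gripper value outside its range is refused whole. "jaw" is the closure, from 0 (fully open) to 1 (shut), set as the call begins (left out, the last holds). The fingers move at their own pace and stop on an object; the grip force is fixed at half the most. Time passes only in rows, so rows that repeat a pose let the fingers close, or fill a call up. It gives the time, the measured TCP pose, the force and the opening at its end, in the units of the state.
- bot.get_obs(): the state, without advancing time (a new reading comes with each control period).
- bot.capture(name): name is "scene" or "top" or "wrist"; returns a dict with "color" (480x640x3 uint8, red, green, blue), "depth" (480x640 float32, mm along the optical axis (not along the pixel's ray), 0 where there is no reading), "fov_y" (degrees; the focal length in pixels is half the picture's height over the tangent of half this angle, whatever the lens; pixels are square), "cx", "cy" (the principal point, pixels), "rvec" (rotation vector, rad) and "tvec" (3), from world to camera coordinates, as OpenCV has them. Camera axes: x right, y down, z forward; pixel columns grow to the right and rows downward; lengths in mm; the calibration is good to about 2 mm. The wrist camera is an equidistant fisheye: a pixel r from the principal point sees the ray r / f radians off the axis. A picture is of the moment at which its call begins.
- bot.close_job(): hands the job in, once; it reports no verdict.
The state is a dict: "time": time; "joint_positions": joint angles; "dq": joint speeds; "tau": joint torques, N m; "tool_pos": TCP position; "tcp_rot": TCP orientation; "contact_force": force on the tool from outside, world axes, zero at the start; "moment": the same for the moment, N m; "grip_width": finger opening in mm.
Only numpy, scipy, OpenCV 4.12 (cv2) and the standard library are available. Lean on these libraries where they do the work, as an engineer would, in place of code of your own. Each camera call takes 0.05 s, during which the arm holds its last target. There are 200 camera calls.

## Working session

There is one attempt and no reset: what is moved stays moved. The work goes in short steps, Python scripts to look and compute and a tool call to move; the robot and the scene stay as the last step left them, time stands still between calls to the robot, and variables do not carry over. Pictures are saved under pics/ and viewed, about 8 in all and at most 12, crops included, and the job is handed in when it is done.

Besides the shell and the picture viewer there is one more tool, called as name(argument=value, ...), one argument or row to a line, values as JSON. step_arm: Moves the arm, as the interface text tells. Its arguments: {"type":"object","properties":{"targets":{"type":"array","items":{"type":"array","items":{"type":"array","items":{"type":"number"}}}},"jaw":{"type":"number"}},"required":["targets"]}

```bash
ls; mkdir -p pics; cat > h.py <<'E'
import numpy as np, cv2
from plant import bot
def cap(n,f=None):
    c=bot.capture(n)
    if f: cv2.imwrite('pics/'+f,c['color'][:,:,::-1])
    return c
def cam(c):
    R=cv2.Rodrigues(np.array(c['rvec'],float))[0]; t=np.array(c['tvec'],float).ravel()
    return R,t,240/np.tan(np.radians(c['fov_y'])/2)
def ray(c,u,v,fish=False):
    R,t,f=cam(c); x=(u-c['cx'])/f; y=(v-c['cy'])/f
    if fish:
        r=np.hypot(x,y); s=np.sin(r)/max(r,1e-9); d=np.array([x*s,y*s,np.cos(r)])
    else: d=np.array([x,y,1.])
    return -R.T@t, R.T@d
def atz(c,u,v,z,fish=False):
    o,d=ray(c,u,v,fish); return o+d*(z-o[2])/d[2]
def dep(c,u,v):
    o,d=ray(c,u,v); return o+d*c['depth'][int(v),int(u)]
E
python3 - <<'E'
from h import *
import pickle
a=cap('scene','s1.png');b=cap('top','t1.png');pickle.dump((a,b),open('c1.pkl','wb'))
for c in(a,b): print(c['fov_y'],cam(c)[0].tolist(),-cam(c)[0].T@cam(c)[1])
o=bot.get_obs();print(o)
E
```

```text
pics
46.64350947128143 [[-0.8232182686297398, 0.5677026653093289, -0.00503646651312159], [0.41741028961207705, 0.5992205066994835, -0.6831569618153475], [-0.3848120740312284, -0.5644895642538472, -0.7302542019928993]] [923.46114613 483.48897045 778.50869074]
54.35369719148743 [[-0.003975063887729391, -0.9999901183095189, 0.001990515110074066], [-0.9949031633554545, 0.0037542663237705165, -0.10076507842343362], [0.10075660977027259, -0.002380917404104746, -0.9949082554788234]] [472.02816247 -47.9079778  857.25880135]
{'time': 0.1, 'joint_positions': array([ 1.01798606e+00,  3.42652204e-01,  1.52492256e+00,  1.81630056e-05,
        1.27537450e+00, -1.46016533e-01]), 'dq': array([-0.00030306, -0.00166723, -0.00292093,  0.00036521, -0.00015136,
       -0.00039503]), 'tau': array([ 1.63147000e-03, -4.32004058e+01, -2.44696552e+01,  7.18649849e-02,
        5.26074821e-02, -5.79013181e-05]), 'tool_pos': array([207.49860884, 481.82696212, 198.11454085]), 'tcp_rot': array([-1.72961542,  1.56943961, -2.13641445]), 'contact_force': array([0.13081384, 0.04001591, 0.19134018]), 'moment': array([ 0.05877471, -0.00564642, -0.0154165 ]), 'grip_width': 92.1667794454618}
```

View pics/s1.png

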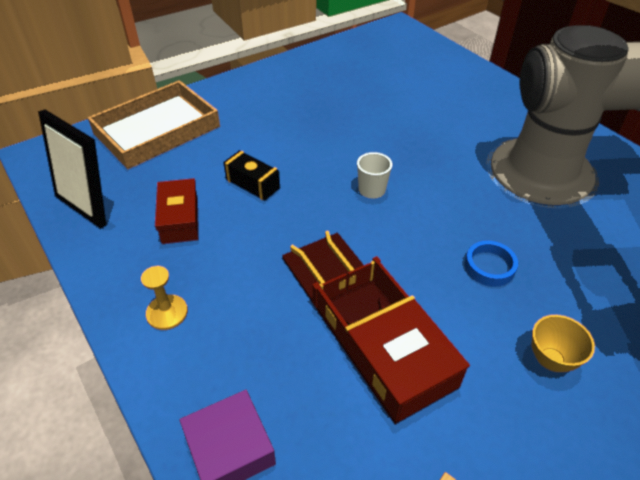

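View pics/t1.png

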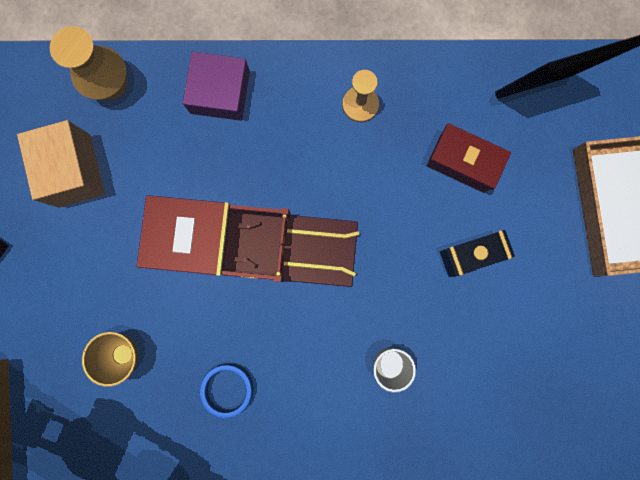

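The scene shows the case at (252,174). In the top view it is at (477,253), yawed a little. The chest's ledge end is at about x=355 and its back at about x=140. I'll enlarge both.

```bash
python3 - <<'E'
import pickle,cv2,numpy as np
a,b=pickle.load(open('c1.pkl','rb'))
A=a['color'][:,:,::-1];B=b['color'][:,:,::-1]
r=lambda m,k:cv2.resize(m,None,fx=k,fy=k,interpolation=cv2.INTER_CUBIC)
out=np.zeros((600,780,3),np.uint8)
x=r(B[190:292,130:370],3);out[:306,:720]=x        # 3x org 130,190
y=r(B[225:283,435:520],4);out[310:542,:340]=y    # 4x org 435,225 
z=r(A[145:205,215:290],4);out[310:550,350:650]=z  # 4x org 215,145
cv2.imwrite('pics/z1.png',out)
E
```

```text
(no output)
```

View pics/z1.png

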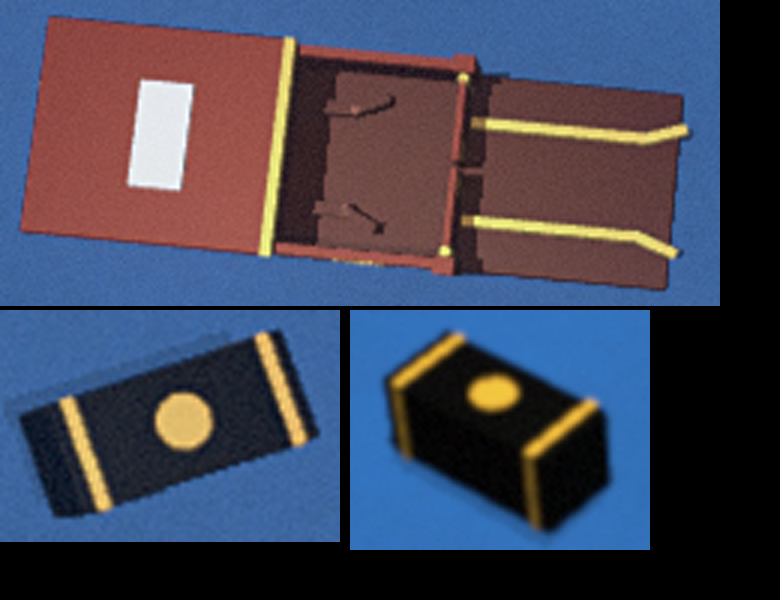

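Crop z1, mapped back to raw pixels:
- **Case disc:** (183,421) in the top crop and (494,393) in the scene crop.
- **Bands:** from (85,455) to (281,389).
- **Ledge outer corners:** (683,95) and (667,290).
- **Hinge pins:** (463,77) and (445,251).
- **Roof corners:** (49,16), (22,232), (265,255) and (290,38).

```bash
python3 - <<'E'
from h import *
import pickle
a,b=pickle.load(open('c1.pkl','rb'))
np.set_printoptions(precision=1,suppress=True)
def tri(p,q):
    o1,d1=ray(a,*p);o2,d2=ray(b,*q);d1/=np.linalg.norm(d1);d2/=np.linalg.norm(d2)
    s=np.linalg.lstsq(np.c_[d1,-d2],o2-o1,rcond=None)[0]
    p1,p2=o1+s[0]*d1,o2+s[1]*d2; return (p1+p2)/2,np.linalg.norm(p1-p2)
T=lambda x,y:(130+x/3,190+y/3); C=lambda x,y:(435+x/4,225+(y-310)/4); S=lambda x,y:(215+(x-350)/4,145+(y-310)/4)
print('disc',tri(S(494,393),C(183,421)),dep(a,*S(494,393)),dep(b,*C(183,421)))
l,r=atz(b,*C(85.5,455),50),atz(b,*C(281,389),50);print('bands',l,r,(l+r)/2,np.degrees(np.arctan2(*(r-l)[1::-1])))
for n,p,z in(('ledge L',(683,95),12),('ledge R',(667,290),12),('hingeL',(463,77),64),('hingeR',(445,251),64),('roof',(49,16),71),('roof',(22,232),71),('roof',(265,255),71),('roof',(290,38),71),('gL',(648,138),22),('gR',(636,236),22),('gL0',(472,123),22),('gR0',(463,220),22)):
    print(n,atz(b,*T(*p),z),'depth',dep(b,*T(*p)))
E
```

```text
disc (array([ 531.5, -317.1,   48. ]), np.float64(1.01451725646146)) [ 531.1 -317.    47.7] [ 531.6 -316.3   51.6]
bands [ 517.2 -274.1   50. ] [ 545.5 -359.9   50. ] [ 531.4 -317.    50. ] -71.72841144439761
ledge L [ 592.3 -106.8   12. ] depth [ 594.2 -107.7   -1.5]
ledge R [474.3 -95.9  12. ] depth [474.3 -96.6  -0.2]
hingeL [595.7  22.5  64. ] depth [596.3  22.8  60.3]
hingeR [496.5  32.1  64. ] depth [496.7  32.6  59.8]
roof [630.6 257.4  71. ] depth [630.8 257.9  69.8]
roof [507.9 268.3  71. ] depth [511.2 298.   -3. ]
roof [494.5 132.   71. ] depth [496.6 148.9  -2.8]
roof [617.4 120.2  71. ] depth [617.5 120.3  70.6]
gL [564.9 -84.8  22. ] depth [565.  -84.8  21.6]
gR [506.3 -77.2  22. ] depth [506.3 -77.2  22.4]
gL0 [574.4  20.7  22. ] depth [574.3  20.6  22.6]
gR0 [516.2  25.8  22. ] depth [516.2  25.8  21.5]
```

```bash
cat >> h.py <<'E'
from scipy.spatial.transform import Rotation as Ro
O=np.array([546.,28.]);AX=84.6
def st():
    o=bot.get_obs();R=Ro.from_euler('xyz',o['tcp_rot']).as_matrix();return o,R
def go(p,jawdeg=None):
    o,R=st();d=R.T@(np.array(p,float)-o['tool_pos']);t=0
    if jawdeg is not None:
        ph=np.degrees(np.arctan2(R[1,1],R[0,1])); t=-((jawdeg-ph+90)%180-90)
    print('t %.2f'%o['time'],'pos',o['tool_pos'].round(1),'F',o['contact_force'].round(1),'w %.1f'%o['grip_width'],'yjaw %.1f'%np.degrees(np.arctan2(R[1,1],R[0,1])),'tilt',R[:,0].round(3),'j6 %.2f'%o['joint_positions'][5])
    print('shift mm',d.round(1),'turn deg %.2f'%t)
E
python3 - <<'E'
from h import *
import pickle
a,b=pickle.load(open('c1.pkl','rb'))
go([500,100,250],18.3);print(st()[1].round(3))
print(dep(b,469,140),dep(b,490,185))
E
```

```text
t 0.10 pos [207.5 481.8 198.1] F [0.1 0.  0.2] w 92.2 yjaw 66.7 tilt [-0.001 -0.001 -1.   ] j6 -0.15
shift mm [ -51.7 -235.   419.7] turn deg 48.39
[[-0.001  0.396  0.918]
 [-0.001  0.918 -0.396]
 [-1.    -0.001 -0.   ]]
[ 730.85100005 -301.77779519   55.13375156] [ 650.36649433 -336.34768547   53.28860284]
```

step_arm(
  targets=[
    [[-0.01, -0.019, 0.033, 0], [-0.02, -0.038, 0.066, 0], [-0.03, -0.057, 0.099, 0], [-0.04, -0.076, 0.132, 0], [-0.05, -0.095, 0.165, 0]],
  ],
)

```text
time: 0.52
tool_pos: [321.9, 327.7, 248.4]
tcp_rot: [-1.83, 1.569, -2.236]
contact_force: [1.4, 0.8, 0.6]
grip_width: 91.9
```

step_arm(
  targets=[
    [[0, -0.019, 0.035, 0], [0, -0.038, 0.07, 0], [0, -0.057, 0.105, 0], [0, -0.076, 0.14, 0], [0, -0.095, 0.175, 0]],
  ],
)

```text
time: 0.93
tool_pos: [445.8, 169.5, 248.4]
tcp_rot: [-1.955, 1.569, -2.362]
contact_force: [0.7, 0.8, 0.3]
grip_width: 92.0
```

```bash
python3 -c "
from h import *
go([531.5,-317,180],18.3)"
```

```text
t 0.93 pos [445.8 169.5 248.4] F [0.7 0.8 0.3] w 92.0 yjaw 66.7 tilt [-0.002 -0.002 -1.   ] j6 -0.96
shift mm [  69.  -412.9  271.1] turn deg 48.42
```

step_arm(
  targets=[
    [[0, -0.033, 0.022, 3], [0, -0.066, 0.044, 6], [0, -0.099, 0.066, 9], [0, -0.132, 0.088, 12], [0, -0.165, 0.11, 15]],
  ],
)

```text
time: 1.35
tool_pos: [481.3, -27.4, 248.3]
tcp_rot: [-1.938, 1.568, -2.609]
contact_force: [0.7, 0.5, 0.1]
grip_width: 92.0
```

```bash
python3 -c "
from h import *
go([531.5,-317,180],18.3)"
```

```text
t 1.35 pos [481.3 -27.4 248.3] F [0.7 0.5 0.1] w 92.0 yjaw 51.6 tilt [-0.002 -0.001 -1.   ] j6 -1.11
shift mm [  68.6 -195.5  219.3] turn deg 33.27
```

step_arm(
  targets=[
    [[0.003, -0.024, 0.027, 6], [0.006, -0.048, 0.054, 12], [0.01, -0.072, 0.081, 18], [0.015, -0.096, 0.108, 25], [0.02, -0.12, 0.135, 32]],
  ],
)

```text
time: 1.77
tool_pos: [512.3, -207.2, 228.0]
tcp_rot: [-1.558, 1.568, -2.793]
contact_force: [0.2, 0.4, -0.0]
grip_width: 91.8
```

```bash
python3 -c "
from h import *
go([531.5,-317,180],18.3)"
```

```text
t 1.77 pos [ 512.3 -207.2  228. ] F [ 0.2  0.4 -0. ] w 91.8 yjaw 19.2 tilt [-0.003 -0.001 -1.   ] j6 -0.86
shift mm [ 48.  -17.8 110. ] turn deg 0.91
```

step_arm(
  targets=[
    [[0.01, -0.004, 0.025, 0.9], [0.02, -0.009, 0.05, 0.9], [0.03, -0.014, 0.08, 0.9], [0.04, -0.018, 0.11, 0.9], [0.048, -0.018, 0.11, 0.9]],
  ],
)

```text
time: 2.18
tool_pos: [531.0, -322.0, 177.9]
tcp_rot: [-1.382, 1.567, -2.637]
contact_force: [-0.9, 1.1, 0.3]
grip_width: 91.7
```

```bash
python3 -c "
from h import *
import pickle
c=cap('wrist','w1.png');pickle.dump(c,open('w1.pkl','wb'))
go([531.5,-317,15],18.3);print(c['fov_y'],c['cx'],c['cy'],-cam(c)[0].T@cam(c)[1])"
```

```text
t 2.23 pos [ 530.1 -318.8  176.2] F [-1.4  1.5 -1.9] w 91.9 yjaw 18.1 tilt [-0.006  0.002 -1.   ] j6 -0.98
shift mm [161.2   2.8  -0.7] turn deg -0.17
65.70646984690485 320.0954938918429 240.58208575892104 [ 509.92416017 -257.65193931  364.15428384]
```

View pics/w1.png

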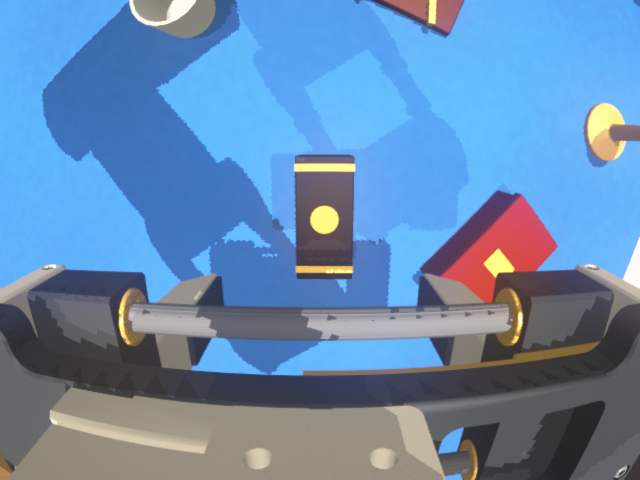

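The case is upright in the view and midway between the fingers. Its disc is at (324,219), the bands' midpoints are at (325,168) and (324,269), and the image's left/right edges are at 295 and 354.

```bash
python3 -c "
from h import *
import pickle
c=pickle.load(open('w1.pkl','rb'))
d=atz(c,324,219,50,True);l=atz(c,325,168,50,True);r=atz(c,324,269,50,True)
print(d,l,r,(l+r)/2,np.degrees(np.arctan2(*(l-r)[1::-1])))
go([d[0],d[1],90],18.3)"
```

```text
[ 531.32063261 -317.14486703   50.        ] [ 518.4191114  -275.15569351   50.        ] [ 545.54950947 -360.34276359   50.        ] [ 531.98431044 -317.74922855   50.        ] 107.66564902249122
t 2.23 pos [ 530.1 -318.8  176.2] F [-1.4  1.5 -1.9] w 91.9 yjaw 18.1 tilt [-0.006  0.002 -1.   ] j6 -0.98
shift mm [86.2  2.2 -0.9] turn deg -0.17
```

step_arm(
  targets=[
    [[0.03, 0.002, -0.001, 0], [0.06, 0.002, -0.001, 0], [0.09, 0.002, -0.001, 0], [0.11, 0.002, -0.001, 0], [0.11, 0.002, -0.001, 0]],
  ],
)

```text
time: 2.65
tool_pos: [528.3, -313.8, 61.7]
tcp_rot: [-2.394, 1.555, 2.635]
contact_force: [-0.2, 1.8, 1.1]
grip_width: 91.6
```

```bash
python3 -c "
from h import *
go([531.6,-317.3,15],18)"
```

```text
t 2.65 pos [ 528.3 -313.8   61.7] F [-0.2  1.8  1.1] w 91.6 yjaw 18.2 tilt [-0.014  0.008 -1.   ] j6 -0.98
shift mm [46.6  2.5  4.9] turn deg 0.18
```

step_arm(
  targets=[
    [[0, 0.0025, 0.005, 0], [0, 0.0025, 0.005, 0], [0, 0.0025, 0.005, 0], [0, 0.0025, 0.005, 0], [0, 0.0025, 0.005, 0]],
  ],
)

```text
time: 3.07
tool_pos: [532.8, -318.1, 62.9]
tcp_rot: [-2.37, 1.557, 2.66]
contact_force: [-0.2, -0.9, -0.6]
grip_width: 91.8
```

```bash
python3 -c "
from h import *
go([531.6,-317.3,15],18)"
```

```text
t 3.07 pos [ 532.8 -318.1   62.9] F [-0.2 -0.9 -0.6] w 91.8 yjaw 18.2 tilt [-0.012  0.006 -1.   ] j6 -0.98
shift mm [47.9 -0.4 -0.7] turn deg 0.19
```

step_arm(
  targets=[
    [[0.012, -0.0004, -0.0007, 0], [0.024, -0.0004, -0.0007, 0], [0.036, -0.0004, -0.0007, 0], [0.048, -0.0004, -0.0007, 0], [0.048, -0.0004, -0.0007, 0]],
  ],
)

```text
time: 3.48
tool_pos: [529.9, -316.0, 11.6]
tcp_rot: [-2.422, 1.552, 2.608]
contact_force: [-1.9, 0.8, 0.1]
grip_width: 91.4
```

step_arm(
  targets=[
    [[0, 0, 0, 0], [0, 0, 0, 0], [0, 0, 0, 0], [0, 0, 0, 0], [0, 0, 0, 0]],
  ],
)

```text
time: 3.9
tool_pos: [530.2, -316.3, 12.2]
tcp_rot: [-2.413, 1.553, 2.616]
contact_force: [-0.1, -0.1, -0.4]
grip_width: 91.9
```

```bash
python3 -c "
from h import *
go([531.6,-317.3,15],18)"
```

```text
t 3.90 pos [ 530.2 -316.3   12.2] F [-0.1 -0.1 -0.4] w 91.9 yjaw 18.2 tilt [-0.016  0.009 -1.   ] j6 -0.98
shift mm [-2.8  1.   1.3] turn deg 0.18
```

step_arm(
  targets=[
    [[0, 0.001, 0.001, 0], [0, 0.001, 0.001, 0], [-0.01, 0.001, 0.001, 0], [-0.03, 0.001, 0.001, 0], [-0.06, 0.001, 0.001, 0]],
  ],
)

```text
time: 4.32
tool_pos: [531.0, -316.4, 71.1]
tcp_rot: [-2.443, 1.548, 2.587]
contact_force: [-0.1, -0.4, 0.1]
grip_width: 91.8
```

step_arm(
  targets=[
    [[0, 0, 0, 0], [0, 0, 0, 0], [0, 0, 0, 0], [0, 0, 0, 0], [0, 0, 0, 0]],
  ],
)

```text
time: 4.73
tool_pos: [530.5, -315.9, 70.1]
tcp_rot: [-2.452, 1.546, 2.578]
contact_force: [-0.3, 0.3, -1.2]
grip_width: 91.6
```

```bash
python3 -c "
from h import *
go([531.6,-317.3,16],18)"
```

```text
t 4.73 pos [ 530.5 -315.9   70.1] F [-0.3  0.3 -1.2] w 91.6 yjaw 18.2 tilt [-0.021  0.013 -1.   ] j6 -0.98
shift mm [54.   1.5  2.7] turn deg 0.18
```

step_arm(
  targets=[
    [[0, 0, 0, 0], [0, 0, 0, 0], [0, 0, 0, 0], [0, 0.0015, 0.003, 0], [0.03, 0.0015, 0.003, 0]],
  ],
)

```text
time: 5.15
tool_pos: [536.1, -321.1, 45.2]
tcp_rot: [-2.362, 1.558, 2.667]
contact_force: [1.5, -0.9, -0.0]
grip_width: 92.2
```

step_arm(
  targets=[
    [[0, 0, 0, 0], [0, 0, 0, 0], [0, 0, 0, 0], [0, 0, 0, 0], [0, 0, 0, 0]],
  ],
)

```text
time: 5.57
tool_pos: [536.6, -321.4, 46.4]
tcp_rot: [-2.334, 1.559, 2.696]
contact_force: [-0.1, 0.4, 0.4]
grip_width: 91.7
```

```bash
python3 -c "
from h import *
go([531.6,-317.3,16],18)"
```

```text
t 5.57 pos [ 536.6 -321.4   46.4] F [-0.1  0.4  0.4] w 91.7 yjaw 18.2 tilt [-0.01   0.005 -1.   ] j6 -0.98
shift mm [30.5 -3.2 -5.2] turn deg 0.18
```

step_arm(
  targets=[
    [[0, -0.003, -0.005, 0], [0, -0.003, -0.005, 0], [0, -0.003, -0.005, 0], [0, -0.003, -0.005, 0], [0.025, -0.003, -0.005, 0]],
  ],
)

```text
time: 5.98
tool_pos: [535.0, -319.8, 26.0]
tcp_rot: [-1.537, 1.568, -2.79]
contact_force: [1.7, 0.1, 1.0]
grip_width: 91.3
```

step_arm(
  targets=[
    [[0, 0, 0, 0], [0, 0, 0, 0], [0, 0, 0, 0], [0, 0, 0, 0], [0, 0, 0, 0]],
  ],
)

```text
time: 6.4
tool_pos: [535.4, -320.1, 26.9]
tcp_rot: [-1.057, 1.568, -2.311]
contact_force: [-0.7, 0.3, -0.2]
grip_width: 92.0
```

```bash
python3 -c "
from h import *
go([531.6,-317.3,16],18)"
```

```text
t 6.40 pos [ 535.4 -320.1   26.9] F [-0.7  0.3 -0.2] w 92.0 yjaw 18.2 tilt [-0.002 -0.002 -1.   ] j6 -0.98
shift mm [10.9 -2.7 -3.8] turn deg 0.18
```

Tilt is now 0.003 rad. Go slowly to the grasp height, then close.

step_arm(
  targets=[
    [[0.004, -0.001, -0.001, 0], [0.008, -0.002, -0.003, 0], [0.0105, -0.0027, -0.0038, 0], [0.0105, -0.0027, -0.0038, 0], [0.0105, -0.0027, -0.0038, 0]],
  ],
)

```text
time: 6.82
tool_pos: [531.4, -317.1, 16.1]
tcp_rot: [-1.343, 1.568, -2.596]
contact_force: [0.3, -0.1, 0.5]
grip_width: 91.9
```

step_arm(
  targets=[
    [[0, 0, 0, 0], [0, 0, 0, 0], [0, 0, 0, 0], [0, 0, 0, 0], [0, 0, 0, 0]],
  ],
  jaw=1,
)

```text
time: 7.23
tool_pos: [531.5, -317.2, 16.2]
tcp_rot: [-1.267, 1.568, -2.52]
contact_force: [1.0, 0.6, -0.7]
grip_width: 63.0
```

step_arm(
  targets=[
    [[0, 0, 0, 0], [0, 0, 0, 0], [0, 0, 0, 0], [0, 0, 0, 0], [0, 0, 0, 0]],
  ],
)

```text
time: 7.65
tool_pos: [531.8, -317.2, 16.3]
tcp_rot: [-1.028, 1.569, -2.281]
contact_force: [1.5, 0.7, 0.5]
grip_width: 49.5
```

```bash
python3 -c "
from h import *
go([531.6,-317.3,80],18)"
```

```text
t 7.65 pos [ 531.8 -317.2   16.3] F [1.5 0.7 0.5] w 49.5 yjaw 18.2 tilt [-0.001 -0.002 -1.   ] j6 -0.98
shift mm [-63.7  -0.3   0.1] turn deg 0.18
```

step_arm(
  targets=[
    [[-0.006, 0, 0, 0], [-0.02, 0, 0, 0], [-0.035, 0, 0, 0], [-0.048, 0, 0, 0], [-0.055, 0, 0, 0]],
  ],
)

```text
time: 8.07
tool_pos: [531.8, -317.3, 72.5]
tcp_rot: [-0.825, 1.568, -2.078]
contact_force: [0.9, 0.5, -4.4]
grip_width: 49.4
```

step_arm(
  targets=[
    [[0, 0, 0, 0], [0, 0, 0, 0], [0, 0, 0, 0], [0, 0, 0, 0], [0, 0, 0, 0]],
  ],
)

```text
time: 8.48
tool_pos: [531.3, -316.9, 71.6]
tcp_rot: [-1.502, 1.568, -2.755]
contact_force: [0.0, -1.0, -4.9]
grip_width: 49.7
```

```bash
python3 -c "
from h import *
u=np.array([np.cos(np.radians(AX)),np.sin(np.radians(AX))]);p=O-66*u;print(p)
go([*p,75],AX-90)"
```

```text
[539.78885132 -37.70708966]
t 8.48 pos [ 531.3 -316.9   71.6] F [ 0.  -1.  -4.9] w 49.7 yjaw 18.2 tilt [-0.003 -0.001 -1.   ] j6 -0.98
shift mm [  -3.7   95.1 -262.7] turn deg 23.58
```

step_arm(
  targets=[
    [[-0.002, 0.006, -0.017, 2], [-0.004, 0.016, -0.044, 5], [-0.004, 0.027, -0.075, 8], [-0.004, 0.038, -0.106, 11], [-0.004, 0.047, -0.13, 13]],
  ],
)

```text
time: 8.9
tool_pos: [534.8, -176.4, 74.9]
tcp_rot: [-1.684, 1.567, 3.117]
contact_force: [-0.5, 0.1, -5.1]
grip_width: 49.5
```

step_arm(
  targets=[
    [[0, 0, 0, 0], [0, 0, 0, 0], [0, 0, 0, 0], [0, 0, 0, 0], [0, 0, 0, 0]],
  ],
)

```text
time: 9.32
tool_pos: [534.8, -177.7, 74.8]
tcp_rot: [-1.597, 1.567, -3.081]
contact_force: [-0.4, 0.0, -4.5]
grip_width: 49.5
```

```bash
python3 -c "
from h import *
u=np.array([np.cos(np.radians(AX)),np.sin(np.radians(AX))]);p=O-70*u;print(p)
go([*p,75],AX-90)"
```

```text
[539.41241807 -41.68933752]
t 9.32 pos [ 534.8 -177.7   74.8] F [-0.4  0.  -4.5] w 49.5 yjaw 5.0 tilt [-0.004 -0.    -1.   ] j6 -0.54
shift mm [  -0.2   16.4 -135.1] turn deg 10.37
```

step_arm(
  targets=[
    [[0, 0.002, -0.018, 1.5], [0, 0.006, -0.05, 4], [0, 0.01, -0.085, 7], [0, 0.014, -0.115, 9.2], [0, 0.0164, -0.135, 10.4]],
  ],
)

```text
time: 9.73
tool_pos: [539.3, -40.1, 74.7]
tcp_rot: [-1.611, 1.567, 3.004]
contact_force: [0.5, 0.5, -4.0]
grip_width: 49.6
```

step_arm(
  targets=[
    [[0, 0, 0, 0], [0, 0, 0, 0], [0, 0, 0, 0], [0, 0, 0, 0], [0, 0, 0, 0]],
  ],
)

```text
time: 10.15
tool_pos: [539.4, -41.5, 74.6]
tcp_rot: [-1.555, 1.567, 3.058]
contact_force: [0.4, -0.1, -3.8]
grip_width: 49.6
```

```bash
python3 -c "
from h import *
import pickle
c=cap('wrist','w2.png');b=cap('top');a=cap('scene');pickle.dump((a,b,c),open('c2.pkl','wb'))
u=np.array([np.cos(np.radians(AX)),np.sin(np.radians(AX))]);p=O-66*u;print(p)
go([*p,75],AX-90)
r=lambda m,k:cv2.resize(m,None,fx=k,fy=k,interpolation=cv2.INTER_CUBIC)
cv2.imwrite('pics/z2.png',np.vstack([r(c['color'][0:320,110:530,::-1],1.9)[:, :780],])[:600])
"
```

```text
[539.78885132 -37.70708966]
t 10.30 pos [539.3 -40.9  74.6] F [ 0.5 -0.1 -3.2] w 49.4 yjaw -5.6 tilt [-0.004  0.001 -1.   ] j6 -0.12
shift mm [-0.4  0.2 -3.2] turn deg -0.24
```

View pics/z2.png

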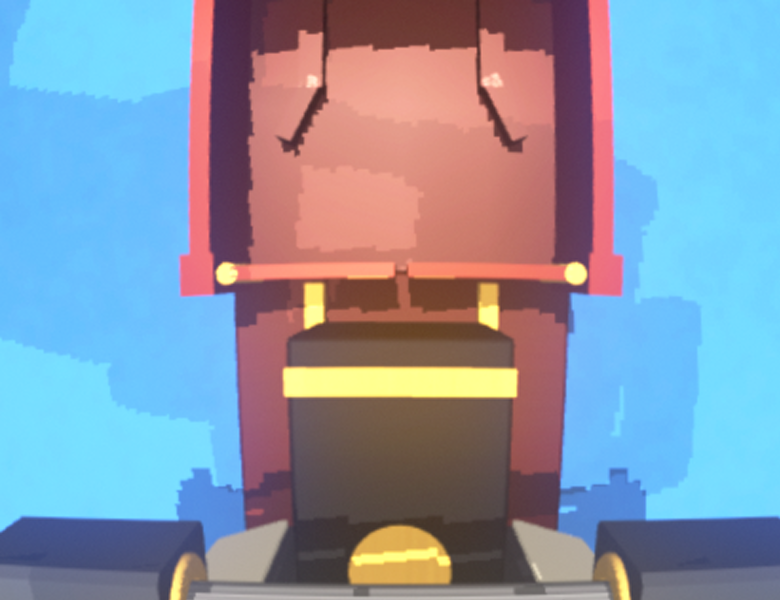

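Crop z2: the hinge pins are at (227,272) and (575,272). The guides' inner edges are at (325,305) and (479,305). The case's front top edge runs from (289,343) to (512,343), and everything looks nearly aligned.

```bash
python3 -c "
from h import *
import pickle
np.set_printoptions(precision=1,suppress=True)
a,b,c=pickle.load(open('c2.pkl','rb'))
W=lambda x,y,z:atz(c,110+x/1.9,y/1.9,z,True)
h1,h2=W(227,272,64),W(575,272,64);g1,g2=W(325,305,22),W(479,305,22);k1,k2=W(289,343,108.6),W(512,343,108.6)
for n,p,q in(('hinge',h1,h2),('guide',g1,g2),('case',k1,k2)):
  d=q-p;print(n,p,q,'mid',(p+q)/2,'w',np.linalg.norm(d),'ang',np.degrees(np.arctan2(d[1],d[0])))
u=np.array([np.cos(np.radians(AX)),np.sin(np.radians(AX))]);v=np.array([u[1],-u[0]])
for n,p in(('hinge',(h1+h2)/2),('guide',(g1+g2)/2),('case',(k1+k2)/2)): print(n,(p[:2]-O)@u,(p[:2]-O)@v)
"
```

```text
hinge [497.3  32.5  64. ] [594.6  22.9  64. ] mid [545.9  27.7  64. ] w 97.86973833130547 ang -5.657051870675196
guide [519.2  18.5  22. ] [570.9  13.4  22. ] mid [545.1  16.   22. ] w 51.94949398700443 ang -5.6373338018211605
case [520.2  13.7 108.6] [568.5   8.9 108.6] mid [544.3  11.3 108.6] w 48.50643526538726 ang -5.6448590393418385
hinge -0.3068845319154285 -0.021314630999808185
guide -12.075584264110097 0.20060864694984465
case -16.787133644535462 -0.10513659365204504
```

step_arm(
  targets=[
    [[0.003, 0, -0.001, 0], [0.009, 0, -0.003, 0], [0.016, 0, -0.004, 0], [0.021, 0, -0.004, 0], [0.024, 0, -0.004, 0]],
  ],
)

```text
time: 10.72
tool_pos: [538.9, -36.6, 49.3]
tcp_rot: [-1.614, 1.565, 3.001]
contact_force: [-0.1, 0.2, -4.1]
grip_width: 49.3
```

step_arm(
  targets=[
    [[0, 0, 0, 0], [0, 0, 0, 0], [0, 0, 0, 0], [0, 0, 0, 0], [0, 0, 0, 0]],
  ],
)

```text
time: 11.13
tool_pos: [539.2, -36.7, 49.7]
tcp_rot: [-1.608, 1.566, 3.006]
contact_force: [0.2, -0.1, -4.0]
grip_width: 49.3
```

```bash
sed -i 's/AX=84.6/AX=84.36/' h.py; python3 -c "
from h import *
u=np.array([np.cos(np.radians(AX)),np.sin(np.radians(AX))]);p=O-67*u;print(p)
go([*p,30.5],AX-90)"
```

```text
[539.41539573 -38.67565513]
t 11.13 pos [539.2 -36.7  49.7] F [ 0.2 -0.1 -4. ] w 49.3 yjaw -5.6 tilt [-0.005  0.001 -1.   ] j6 -0.11
shift mm [19.2  0.5  2. ] turn deg 0.03
```

step_arm(
  targets=[
    [[0.003, 0.0004, 0.001, 0], [0.008, 0.0004, 0.001, 0], [0.013, 0.0004, 0.001, 0], [0.017, 0.0004, 0.001, 0], [0.019, 0.0004, 0.001, 0]],
  ],
)

```text
time: 11.55
tool_pos: [538.8, -37.6, 29.6]
tcp_rot: [-1.626, 1.564, 2.988]
contact_force: [0.1, 0.3, -3.9]
grip_width: 49.4
```

step_arm(
  targets=[
    [[0, 0, 0, 0], [0, 0, 0, 0], [0, 0, 0, 0], [0, 0, 0, 0], [0, 0, 0, 0]],
  ],
)

```text
time: 11.97
tool_pos: [538.9, -37.6, 29.8]
tcp_rot: [-1.624, 1.564, 2.99]
contact_force: [-0.9, -0.9, -3.9]
grip_width: 49.3
```

```bash
python3 -c "
from h import *
u=np.array([np.cos(np.radians(AX)),np.sin(np.radians(AX))]);p=O-67*u;print(p)
go([*p,28.3],AX-90)"
```

```text
[539.41539573 -38.67565513]
t 11.97 pos [538.9 -37.6  29.8] F [-0.9 -0.9 -3.9] w 49.3 yjaw -5.6 tilt [-0.006  0.001 -1.   ] j6 -0.11
shift mm [1.5 0.6 1. ] turn deg 0.02
```

step_arm(
  targets=[
    [[0.0005, 0.0004, 0, 0], [0.001, 0.0004, 0, 0], [0.0015, 0.0004, 0, 0], [0.0018, 0.0004, 0, 0], [0.0018, 0.0004, 0, 0]],
  ],
)

```text
time: 12.38
tool_pos: [539.3, -37.7, 28.3]
tcp_rot: [-1.62, 1.565, 2.994]
contact_force: [-0.6, 0.7, -2.2]
grip_width: 49.1
```

```bash
python3 -c "
from h import *
go([539.4,-37.7,28.3],AX-90)"
```

```text
t 12.38 pos [539.3 -37.7  28.3] F [-0.6  0.7 -2.2] w 49.1 yjaw -5.6 tilt [-0.006  0.001 -1.   ] j6 -0.11
shift mm [-0.   0.1  0. ] turn deg 0.03
```

step_arm(
  targets=[
    [[0.0004, 0, 0, 0], [0.0004, 0, 0, 0], [0.0004, 0, 0, 0], [0.0004, 0, 0, 0], [0.0004, 0, 0, 0]],
  ],
)

```text
time: 12.8
tool_pos: [539.3, -37.6, 28.2]
tcp_rot: [-1.614, 1.565, 3.001]
contact_force: [-3.0, 0.9, 5.1]
grip_width: 49.1
```

step_arm(
  targets=[
    [[0, 0, 0, 0], [0, 0, 0, 0], [0, 0, 0, 0], [0, 0, 0, 0], [0, 0, 0, 0]],
  ],
  jaw=0,
)

```text
time: 13.22
tool_pos: [539.5, -37.7, 28.1]
tcp_rot: [-1.619, 1.565, 2.995]
contact_force: [-0.5, -0.0, 0.1]
grip_width: 78.4
```

step_arm(
  targets=[
    [[0, 0, 0, 0], [0, 0, 0, 0], [-0.01, 0, 0, 0], [-0.03, 0, 0, 0], [-0.06, 0, 0, 0]],
  ],
)

```text
time: 13.63
tool_pos: [538.2, -37.4, 87.3]
tcp_rot: [-1.645, 1.56, 2.97]
contact_force: [0.2, -0.8, 0.0]
grip_width: 92.2
```

step_arm(
  targets=[
    [[0, 0, 0, 0], [0, 0, 0, 0], [0, 0, 0, 0], [0, 0, 0, 0], [0, 0, 0, 0]],
  ],
  jaw=1,
)

```text
time: 14.05
tool_pos: [537.5, -37.3, 86.5]
tcp_rot: [-1.648, 1.558, 2.966]
contact_force: [0.0, -0.1, -0.3]
grip_width: 63.2
```

```bash
python3 -c "
from h import *
u=np.array([np.cos(np.radians(AX)),np.sin(np.radians(AX))]);p=O-150*u;print(p)
go([*p,100],AX-90)"
```

```text
[ 531.25834864 -121.27385476]
t 14.05 pos [537.5 -37.3  86.5] F [ 0.  -0.1 -0.3] w 63.2 yjaw -5.6 tilt [-0.012  0.002 -1.   ] j6 -0.11
shift mm [-13.6   1.8  84.2] turn deg 0.02
```

step_arm(
  targets=[
    [[-0.005, 0, 0.01, 0], [-0.01, 0, 0.03, 0], [-0.012, 0, 0.055, 0], [-0.012, 0.001, 0.078, 0], [-0.012, 0.002, 0.09, 0]],
  ],
)

```text
time: 14.47
tool_pos: [530.5, -129.9, 98.4]
tcp_rot: [-1.593, 1.558, 3.02]
contact_force: [0.8, -0.1, -0.6]
grip_width: 29.9
```

step_arm(
  targets=[
    [[0, 0, 0, 0], [0, 0, 0, 0], [0, 0, 0, 0], [0, 0, 0, 0], [0.03, 0, 0, 0]],
  ],
)

```text
time: 14.88
tool_pos: [534.0, -130.1, 72.8]
tcp_rot: [-0.832, 1.567, -2.501]
contact_force: [2.0, 0.1, -0.1]
grip_width: 1.2
```

step_arm(
  targets=[
    [[0, 0, 0, 0], [0, 0, 0, 0], [0, 0, 0, 0], [0, 0, 0, 0], [0, 0, 0, 0]],
  ],
)

```text
time: 15.3
tool_pos: [534.6, -130.1, 73.9]
tcp_rot: [-0.307, 1.568, -1.976]
contact_force: [-0.4, 0.1, 0.8]
grip_width: 0.5
```

```bash
python3 -c "
from h import *
import pickle
u=np.array([np.cos(np.radians(AX)),np.sin(np.radians(AX))]);p=O-152*u;print(p)
go([*p,28],AX-90)
c=cap('wrist');b=cap('top');pickle.dump((b,c),open('c3.pkl','wb'))
r=lambda m,k:cv2.resize(m,None,fx=k,fy=k,interpolation=cv2.INTER_CUBIC)
out=np.zeros((600,800,3),np.uint8)
out[:300,:400]=r(c['color'][:,:,::-1],.625);x=r(b['color'][190:290,130:396,::-1],3);out[300:600,:798]=x
cv2.imwrite('pics/z3.png',out)"
```

```text
[ 531.06179329 -123.26417282]
t 15.30 pos [ 534.6 -130.1   73.9] F [-0.4  0.1  0.8] w 0.5 yjaw -5.6 tilt [-0.001 -0.003 -1.   ] j6 -0.28
shift mm [45.9 -4.2 -6.6] turn deg 0.04
```

View pics/z3.png

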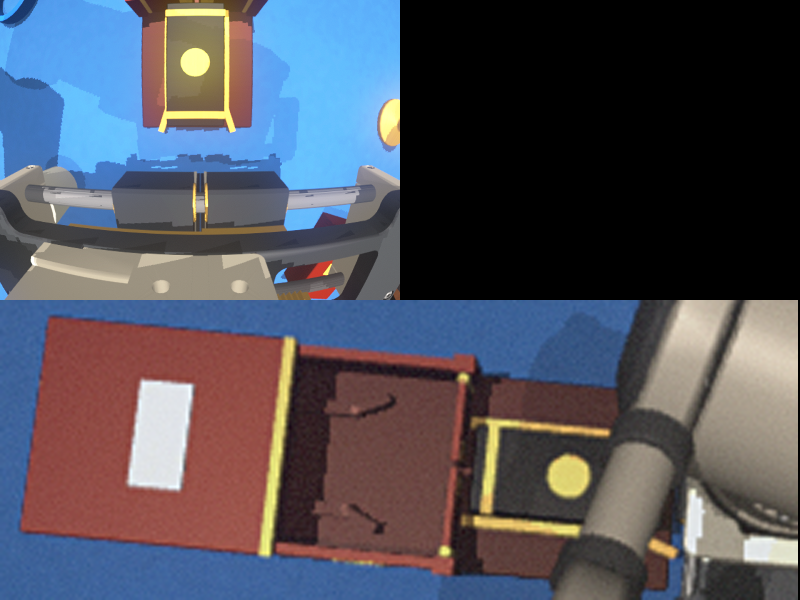

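z3: the case lies square between the guides. In the lower top crop the front band is at about (490,475), clear of the closed doors at x≈460. The fingers are closed behind it. Descend behind it and centre.

step_arm(
  targets=[
    [[0.006, -0.001, 0, 0], [0.018, -0.003, 0, 0], [0.032, -0.0042, 0, 0], [0.044, -0.0042, 0, 0], [0.051, -0.0042, 0, 0]],
  ],
)

```text
time: 15.82
tool_pos: [529.2, -129.7, 21.1]
tcp_rot: [-0.997, 1.567, -2.666]
contact_force: [-0.7, -0.3, 0.0]
grip_width: 0.8
```

step_arm(
  targets=[
    [[0, 0, 0, 0], [0, 0, 0, 0], [0, 0, 0, 0], [0, 0, 0, 0], [0, 0, 0, 0]],
  ],
)

```text
time: 16.23
tool_pos: [529.7, -129.8, 21.8]
tcp_rot: [-0.69, 1.568, -2.359]
contact_force: [-0.0, 0.2, -0.4]
grip_width: 0.7
```

```bash
cat >> h.py <<'E'
def ch():
    o,R=st();u=np.array([np.cos(np.radians(AX)),np.sin(np.radians(AX))]);v=np.array([-u[1],u[0]])
    p=o['tool_pos'][:2]-O;F=o['contact_force'];print('chest x %.1f y %.1f z %.1f  Fpush %.1f Flat %.1f Fz %.1f t %.2f'%(p@u,p@v,o['tool_pos'][2],-F[:2]@u,F[:2]@v,F[2],o['time']),R[:,0].round(3),'u in tool',(R.T@[*u,0]).round(4))
E
python3 -c "
from h import *
ch()"
```

```text
chest x -158.7 y 0.7 z 21.8  Fpush -0.2 Flat 0.0 Fz -0.4 t 16.23 [-0.002 -0.002 -1.   ] u in tool [-2.5e-03  3.0e-04 -1.0e+00]
```

step_arm(
  targets=[
    [[0, 0.0003, -0.004, 0], [0, 0.0006, -0.008, 0], [0, 0.0007, -0.013, 0], [0, 0.0007, -0.017, 0], [0, 0.0007, -0.02, 0]],
  ],
)

```text
time: 16.65
tool_pos: [532.4, -109.2, 21.8]
tcp_rot: [-0.702, 1.568, -2.37]
contact_force: [0.1, 0.2, -0.4]
grip_width: 0.5
```

step_arm(
  targets=[
    [[0, 0, -0.003, 0], [0, 0, -0.006, 0], [0, 0, -0.009, 0], [0, 0, -0.012, 0], [0, 0, -0.015, 0]],
  ],
)

```text
time: 17.07
tool_pos: [533.9, -94.4, 21.7]
tcp_rot: [-0.603, 1.567, -2.272]
contact_force: [0.1, -2.5, -0.4]
grip_width: 0.5
```

```bash
python3 -c "
from h import *
ch()"
```

```text
chest x -123.0 y 0.0 z 21.7  Fpush 2.5 Flat -0.4 Fz -0.4 t 17.07 [-0.002 -0.003 -1.   ] u in tool [-2.9e-03  7.0e-04 -1.0e+00]
```

step_arm(
  targets=[
    [[0, 0, -0.002, 0], [0, 0, -0.004, 0], [0, 0, -0.006, 0], [0, 0, -0.008, 0], [0, 0, -0.01, 0]],
  ],
)

```text
time: 17.48
tool_pos: [535.1, -85.6, 21.9]
tcp_rot: [-0.252, 1.566, -1.921]
contact_force: [-1.0, -8.0, 0.5]
grip_width: 0.4
```

step_arm(
  targets=[
    [[0, 0, -0.003, 0], [0, 0, -0.006, 0], [0, 0, -0.009, 0], [0, 0, -0.012, 0], [0, 0, -0.015, 0]],
  ],
)

```text
time: 17.9
tool_pos: [536.9, -72.4, 22.1]
tcp_rot: [-0.026, 1.564, -1.694]
contact_force: [-0.2, -10.1, 1.3]
grip_width: 0.2
```

step_arm(
  targets=[
    [[0, 0, -0.004, 0], [0, 0, -0.008, 0], [0, 0, -0.012, 0], [0, 0, -0.016, 0], [0, 0, -0.02, 0]],
  ],
)

```text
time: 18.32
tool_pos: [539.1, -53.7, 22.2]
tcp_rot: [0.058, 1.562, -1.61]
contact_force: [-0.7, -8.6, 1.5]
grip_width: 0.5
```

```bash
python3 -c "
from h import *
ch()"
```

```text
chest x -82.0 y -1.1 z 22.2  Fpush 8.7 Flat -0.1 Fz 1.5 t 18.32 [-0.    -0.009 -1.   ] u in tool [-0.0092  0.001  -1.    ]
```

step_arm(
  targets=[
    [[0, -0.0003, -0.006, 0], [0, -0.0006, -0.013, 0], [0, -0.001, -0.021, 0], [0, -0.001, -0.029, 0], [0, -0.001, -0.037, 0]],
  ],
)

```text
time: 18.73
tool_pos: [541.6, -17.1, 21.8]
tcp_rot: [0.039, 1.561, -1.63]
contact_force: [0.4, -4.9, 0.4]
grip_width: 0.4
```

step_arm(
  targets=[
    [[0, 0, -0.007, 0], [0, 0, -0.014, 0], [0, 0, -0.021, 0], [0, 0, -0.028, 0], [0, 0, -0.035, 0]],
  ],
)

```text
time: 19.15
tool_pos: [545.2, 17.1, 21.8]
tcp_rot: [0.076, 1.559, -1.592]
contact_force: [-1.3, -7.3, 2.7]
grip_width: 0.3
```

```bash
python3 -c "
from h import *
ch()"
```

```text
chest x -11.0 y -0.3 z 21.8  Fpush 7.4 Flat 0.5 Fz 2.7 t 19.15 [-0.    -0.011 -1.   ] u in tool [-1.150e-02  8.000e-04 -9.999e-01]
```

step_arm(
  targets=[
    [[0, 0, -0.008, 0], [0, 0, -0.016, 0], [0, 0, -0.024, 0], [0, 0, -0.031, 0], [0, 0, -0.036, 0]],
  ],
)

```text
time: 19.57
tool_pos: [548.9, 52.4, 21.8]
tcp_rot: [0.103, 1.558, -1.565]
contact_force: [0.1, -8.2, 3.7]
grip_width: 0.3
```

step_arm(
  targets=[
    [[0, 0, 0, 0], [0, 0, 0, 0], [0, 0, 0, 0], [0, 0, 0, 0], [0, 0, 0.015, 0]],
  ],
)

```text
time: 19.98
tool_pos: [547.4, 39.1, 21.9]
tcp_rot: [0.103, 1.559, -1.563]
contact_force: [-0.5, 0.1, -0.2]
grip_width: 0.4
```

step_arm(
  targets=[
    [[0, 0, 0, 0], [0, 0, 0, 0], [0, 0, 0, 0], [0, 0, 0, 0], [0, 0, 0, 0]],
  ],
)

```text
time: 20.4
tool_pos: [547.4, 39.5, 21.9]
tcp_rot: [0.102, 1.559, -1.564]
contact_force: [0.1, -0.6, 0.1]
grip_width: 0.7
```

```bash
python3 -c "
from h import *
import pickle
ch()
c=cap('wrist');b=cap('top');pickle.dump((b,c),open('c4.pkl','wb'))
r=lambda m,k:cv2.resize(m,None,fx=k,fy=k,interpolation=cv2.INTER_CUBIC)
out=np.zeros((600,800,3),np.uint8)
out[:300,:400]=r(c['color'][:,:,::-1],.625);x=r(b['color'][190:290,130:396,::-1],3);out[300:600,:798]=x
a=cap('scene');out[:300,400:]=r(a['color'][240:390,270:470,::-1],2)
cv2.imwrite('pics/z4.png',out)"
```

```text
chest x 11.6 y -0.3 z 21.9  Fpush 0.6 Flat -0.2 Fz 0.1 t 20.40 [ 0.    -0.012 -1.   ] u in tool [-0.0118  0.0032 -0.9999]
```

View pics/z4.png

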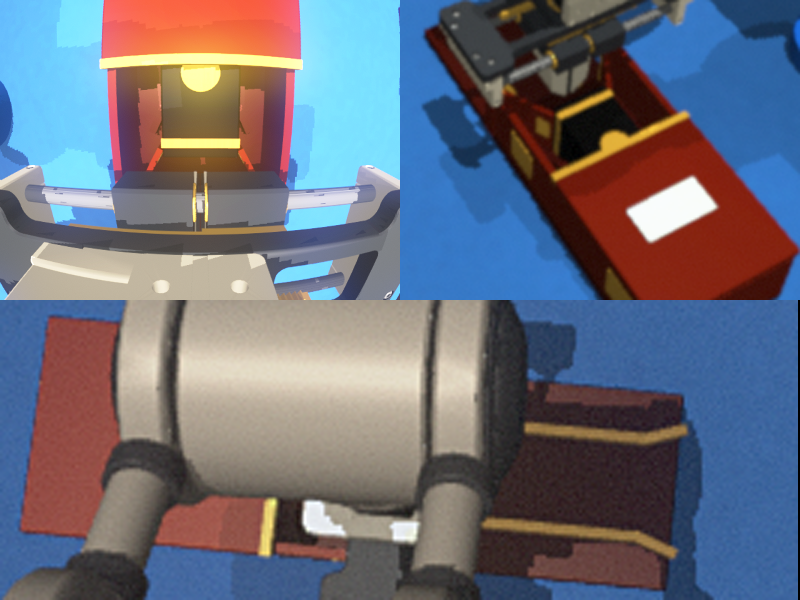

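z4: the case is straight between the opened leaves. In the wrist view the rear band is at (200,143) and the disc at (201,77), at 0.625 scale. Next I compute where its rear end is.

```bash
python3 -c "
from h import *
import pickle
b,c=pickle.load(open('c4.pkl','rb'))
u=np.array([np.cos(np.radians(AX)),np.sin(np.radians(AX))]);v=np.array([-u[1],u[0]])
for n,p in(('disc',(201,77)),('band',(200,143)),('bandL',(162,143)),('bandR',(240,143))):
  w=atz(c,p[0]*1.6,p[1]*1.6,62,True)[:2]-O;print(n,w@u,w@v)
"
```

```text
disc 88.00560776815696 0.17800108772515452
band 46.03737654648163 0.6794869832908051
bandL 46.01675674852674 25.355021711160823
bandR 46.15418647567926 -25.323113787062745
```

step_arm(
  targets=[
    [[0, 0, -0.006, 0], [0, 0, -0.011, 0], [0, 0, -0.016, 0], [0, 0, -0.021, 0], [0, 0, -0.026, 0]],
  ],
)

```text
time: 20.97
tool_pos: [550.1, 65.2, 21.8]
tcp_rot: [0.123, 1.558, -1.542]
contact_force: [-0.5, -5.3, 2.2]
grip_width: 0.7
```

step_arm(
  targets=[
    [[0, 0, -0.0015, 0], [0, 0, -0.003, 0], [0, 0, -0.0045, 0], [0, 0, -0.006, 0], [0, 0, -0.0075, 0]],
  ],
)

```text
time: 21.38
tool_pos: [550.6, 71.8, 21.8]
tcp_rot: [0.083, 1.556, -1.583]
contact_force: [-1.3, -10.8, 4.4]
grip_width: 0.4
```

```bash
python3 -c "
from h import *
ch()"
```

```text
chest x 44.0 y -0.3 z 21.8  Fpush 10.9 Flat 0.3 Fz 4.4 t 21.38 [-0.    -0.015 -1.   ] u in tool [-0.0147  0.004  -0.9999]
```

step_arm(
  targets=[
    [[0, 0, -0.0003, 0], [0, 0, -0.0006, 0], [0, 0, -0.0009, 0], [0, 0, -0.0012, 0], [0, 0, -0.0015, 0]],
  ],
)

```text
time: 21.8
tool_pos: [550.5, 71.9, 21.8]
tcp_rot: [0.042, 1.554, -1.623]
contact_force: [-1.4, -9.5, 2.2]
grip_width: 0.7
```

```bash
python3 -c "
from h import *
ch()"
```

```text
chest x 44.2 y -0.1 z 21.8  Fpush 9.5 Flat 0.4 Fz 2.2 t 21.80 [-0.001 -0.017 -1.   ] u in tool [-0.0165  0.0041 -0.9999]
```

step_arm(
  targets=[
    [[0, 0, -0.0008, 0], [0, 0, -0.0016, 0], [0, 0, -0.0024, 0], [0, 0, -0.003, 0], [0, 0, -0.003, 0]],
  ],
)

```text
time: 22.22
tool_pos: [550.6, 73.5, 21.8]
tcp_rot: [0.014, 1.552, -1.651]
contact_force: [-0.9, -10.8, 2.9]
grip_width: 0.4
```

```bash
python3 -c "
from h import *
ch()"
```

```text
chest x 45.7 y -0.1 z 21.8  Fpush 10.8 Flat -0.2 Fz 2.9 t 22.22 [-0.001 -0.019 -1.   ] u in tool [-0.0186  0.0041 -0.9998]
```

step_arm(
  targets=[
    [[0, 0, -0.0008, 0], [0, 0, -0.0016, 0], [0, 0, -0.0024, 0], [0, 0, -0.003, 0], [0, 0, -0.0033, 0]],
  ],
)

```text
time: 22.63
tool_pos: [550.7, 74.9, 21.9]
tcp_rot: [-0.009, 1.55, -1.674]
contact_force: [-3.0, -12.4, 3.7]
grip_width: 0.7
```

```bash
python3 -c "
from h import *
ch()"
```

```text
chest x 47.1 y -0.1 z 21.9  Fpush 12.6 Flat 1.8 Fz 3.7 t 22.63 [-0.002 -0.021 -1.   ] u in tool [-0.0212  0.0043 -0.9998]
```

step_arm(
  targets=[
    [[0, 0, -0.0008, 0], [0, 0, -0.0016, 0], [0, 0, -0.0024, 0], [0, 0, -0.0029, 0], [0, 0, -0.0031, 0]],
  ],
)

```text
time: 23.05
tool_pos: [550.8, 76.0, 21.9]
tcp_rot: [-0.028, 1.547, -1.693]
contact_force: [-1.8, -12.8, 2.8]
grip_width: 0.3
```

```bash
python3 -c "
from h import *
ch()"
```

```text
chest x 48.2 y -0.0 z 21.9  Fpush 12.9 Flat 0.5 Fz 2.8 t 23.05 [-0.003 -0.024 -1.   ] u in tool [-0.024   0.0043 -0.9997]
```

step_arm(
  targets=[
    [[0, 0, 0.0005, 0], [0, 0, 0.001, 0], [0, 0, 0.002, 0], [0, 0, 0.003, 0], [0, 0, 0.003, 0]],
  ],
)

```text
time: 23.47
tool_pos: [550.4, 73.3, 21.9]
tcp_rot: [-0.035, 1.547, -1.7]
contact_force: [0.1, -0.3, 0.7]
grip_width: 0.2
```

```bash
python3 -c "
from h import *
ch()"
```

```text
chest x 45.5 y 0.1 z 21.9  Fpush 0.3 Flat -0.1 Fz 0.7 t 23.47 [-0.003 -0.023 -1.   ] u in tool [-0.0236  0.0044 -0.9997]
```

step_arm(
  targets=[
    [[-0.004, 0, 0.001, 0], [-0.014, 0, 0.002, 0], [-0.03, 0, 0.002, 0], [-0.05, 0, 0.002, 0], [-0.075, 0, 0.002, 0]],
  ],
)

```text
time: 23.88
tool_pos: [549.7, 73.1, 97.6]
tcp_rot: [-0.113, 1.547, -1.777]
contact_force: [-0.1, -0.3, 0.1]
grip_width: 0.3
```

step_arm(
  targets=[
    [[-0.02, 0, 0, 0], [-0.05, 0, 0.005, 0], [-0.08, 0, 0.015, 0], [-0.11, 0, 0.025, 0], [-0.13, 0, 0.03, 0]],
  ],
)

```text
time: 24.3
tool_pos: [548.2, 45.6, 232.6]
tcp_rot: [0.085, 1.547, -1.58]
contact_force: [0.7, 0.3, -0.1]
grip_width: 0.7
```

step_arm(
  targets=[
    [[0, 0, 0.01, 0], [0, 0, 0.025, 0], [0, 0, 0.045, 0], [0, 0, 0.06, 0], [0, 0, 0.07, 0]],
  ],
)

```text
time: 24.72
tool_pos: [540.9, -25.5, 234.0]
tcp_rot: [0.059, 1.547, -1.607]
contact_force: [-0.3, 0.1, -0.7]
grip_width: 0.6
```

```bash
python3 -c "
from h import *
import pickle
ch()
c=cap('wrist');b=cap('top');a=cap('scene');pickle.dump((a,b,c),open('c5.pkl','wb'))
r=lambda m,k:cv2.resize(m,None,fx=k,fy=k,interpolation=cv2.INTER_CUBIC)
out=np.zeros((600,800,3),np.uint8)
out[:300,:400]=r(c['color'][:,:,::-1],.625);x=r(b['color'][190:290,130:396,::-1],3);out[300:600,:798]=x
out[:300,400:]=r(a['color'][240:390,270:470,::-1],2)
cv2.imwrite('pics/z5.png',out)"
```

```text
chest x -53.8 y -0.2 z 234.0  Fpush -0.1 Flat 0.3 Fz -0.7 t 24.72 [-0.001 -0.024 -1.   ] u in tool [-0.0238  0.0035 -0.9997]
```

View pics/z5.png

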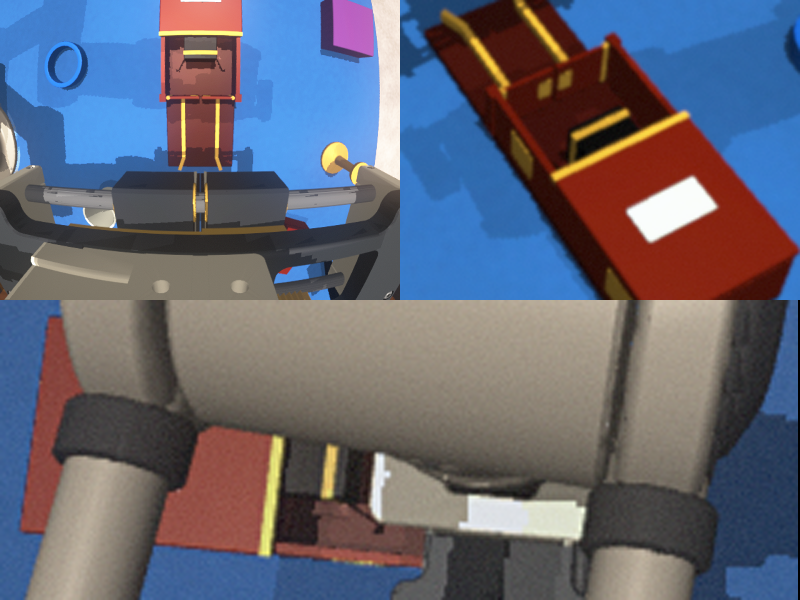

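z5: both leaves are closed across the door line (wrist crop y≈98). The case is square under the roof edge, with its rear band at (200,54). One numeric check of level and depth, then hand in.

```bash
python3 -c "
from h import *
import pickle
a,b,c=pickle.load(open('c5.pkl','rb'))
u=np.array([np.cos(np.radians(AX)),np.sin(np.radians(AX))]);v=np.array([-u[1],u[0]])
for n,p in(('bandL',(575,158)),('bandR',(627,114)),('top',(600,145)),('top2',(625,140))):
  w=dep(a,270+(p[0]-400)/2,240+p[1]/2);print(n,(w[:2]-O)@u,(w[:2]-O)@v,w[2])
w=atz(c,320,54*1.6,62,True);print('wrist band',(w[:2]-O)@u,(w[:2]-O)@v)
"
```

```text
bandL 74.02489561439454 -24.352347553891374 36.36291417773862
bandR 73.40675988364049 23.237465547218864 63.12180010864995
top 87.82878584215719 -11.636792843833188 62.492427548149635
top2 96.81598540209924 5.089782145689266 68.72270105245343
wrist band 66.30565056808217 0.8517070518493564
```

```bash
python3 -c "
from h import *
print(bot.close_job())"
```

```text
the job is handed in; nothing more can be done
None
```

The case is in the chest against the backstop, both doors are closed behind it, and the job was handed in at about 25 s.

I gripped it on the table and set it square between the brass guides in front of the doors. I then pushed it in with closed fingers until I felt the pad, backed off and lifted clear.

**Push force:** sliding took about 4 to 5 N. The pad began to yield at about 10 N, and I stopped at 12.9 N. That is a rise of about 8 to 8.5 N, just under the 9 to 10 N you gave. I judge the pad went back about 3 to 4.5 mm; this comes from force and travel, since the pad can't be seen.

**Last checks:**
- **Doors:** both leaves look closed in the wrist and scene views.
- **Case position:** it is square in the channel. The rear end is about 57 mm past the door line, from both the wrist image and the finger position.
- **Level:** two depth readings on its top gave 62.5 and 63.1 mm against 62 expected. Two others missed the surface: 36.4 mm off the case's edge and 68.7 mm on the roof edge.
- **Other objects:** nothing else looked moved in the final views, though those did not cover the whole table.

**Shortfall:** the tool had tilted about 1.4° by the end of the push, because measured lag adds up from call to call and the moves can't correct it. The case itself stayed flat.

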